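Unlock the trimming slide and run the casting up to the handpiece

ROBOT

A 6-joint arm with a two-finger parallel gripper is mounted at the origin on the work surface. World frame = base frame: x ahead of the robot, y to its left, z up, the work surface at z = 0. Lengths are in m, angles in degrees, forces in N, time in s.
With the tool pointing down it reaches from about 0.4 to 0.825 m from the base axis. Payload 7 kg.
Tool frame: the origin (TCP) lies at the very end of the fingers, on their centre line; the grasp point (between the pads) lies hold_point_z behind it (hold_point_z is the distance from the TCP to the grasp point, in m); z points along the fingers, y is the direction in which the jaws open and shut (so a half turn about z gives the same grasp; the last joint's range is limited). The gripper opens to 88 mm and grips with 3 to 60 N. Pads are 19 mm wide; open, the fingers measure 130 mm over their backs; the gripper's body (78 mm by 193 mm) begins 47 mm behind the grasp point.
Start: joints at [87.783, 20.546, 0.682, 0, -70.136, -16.507], TCP at [0.217, 0.639, 0.227] pointing down, gripper open.
Joint ranges: [-176.03, 176.03], [-82.01, 121.73], [-58.28, 71.71], [-173.87, 95.51], [-174.79, -0.11], [-173.66, 173.66]. Speed limits (degrees/s): [136.94, 136.94, 172.46, 180, 180, 180].

INTERFACE

Orientations are given as [roll, pitch, yaw] about the fixed x, y, z axes, in that order (R = Rz(yaw) Ry(pitch) Rx(roll)).
In Python, from plant import get_obs, snapshot, close_job, hold_point_z gives the robot as it stands. The module is installed in compiled form; this text tells all that it offers.
- The arm moves only by the tool jog_arm, never from a script. Its argument "commands" is a list of rows, each a list of 4 numbers: the shift along the world's x, y, z in mm, then the turn about the world's z in degrees. In form: [[x, y, z, turn], ...]. A call has exactly 10 rows; each row shifts and turns the commanded pose from where the row before left it; what a row does not reach is not made up. A row lasts 1/12 s, in which the tool goes at most 41.7 mm and 7.16 degrees, less where a joint would pass 70% of its speed; a pose out of reach is approached as far as the arm can. A call is refused whole if a number of a shift passes 41.7 or a number of a turn 7.16, either way. A call with a gripper value outside its range is refused whole. "fingers" is the finger opening in mm, from 0 to 87.6, set as the call begins (left out, the last holds). The fingers move at their own pace and stop on an object; the grip force is fixed at half the most. Time passes only in rows, so rows that do not move let the fingers close, or fill a call up. It gives the time, the measured TCP pose, the force and the opening at its end, in the units of the state.
- get_obs(): the state, without advancing time (a new reading comes with each control period).
- snapshot(name): name is "scene" or "side" or "wrist"; returns a dict with "image" (480x640x3 uint8, red, green, blue), "fov_y" (degrees; the focal length in pixels is half the picture's height over the tangent of half this angle, whatever the lens; pixels are square), "cx", "cy" (the principal point, pixels), "rvec" (rotation vector, rad) and "tvec" (3), from world to camera coordinates, as OpenCV has them; the wrist camera has in their place "mount" (4x4, takes a point from camera to tool coordinates, whose origin is the TCP and whose axes are the flange's). Camera axes: x right, y down, z forward; pixel columns grow to the right and rows downward; lengths in m; the calibration is good to about 2 mm. A picture is of the moment at which its call begins: read the wrist's pose just before it. There is no depth.
- close_job(): hands the job in, once; it reports no verdict.
The state is a dict: "clock": time; "joint_pos": joint angles; "qvel": joint speeds; "tau": joint torques, N m; "tool_pos": TCP position; "orientation": TCP orientation; "force": force on the tool from outside, world axes, zero at the start; "moment": the same for the moment, N m; "opening": finger opening in m.
Only numpy, scipy, OpenCV 4.12 (cv2) and the standard library are available. Lean on these libraries where they do the work, as an engineer would, in place of code of your own. Each camera call takes 0.05 s, during which the arm holds its last target.

TASK

The carriage of the trimming slide, which carries a small plaster casting, is locked: with the fingertips press its square button down and, keeping it held down the whole way, push the carriage along the rails until it is fully against the end stop below the handpiece. Then let go, so that the button springs up and locks the carriage there. Do not touch or lift the casting, do not shift the end stop, and leave everything else standing where it is.

Things in the scene. Friction and masses are not known exactly. Their poses are not given: they have to be found in the camera images.
- slide: Fixed trimming slide on the table: aluminium base 100 x 330 x 10 mm with two steel rails. Origin: centre of the underside. Its +y axis runs along the rails, from the locked carriage towards the end stop (the direction to push); x is across, z up. Its place and yaw differ from run to run; all parts of the slide share these axes.
- button_top (a point): Centre of the top face of the lock button, a square black key 34 x 34 mm on the carriage, 54 mm above the table when up. An upright steel finger rest (60 mm wide across, 6 mm thick, top 72 mm above the table) stands on the carriage ahead of it, its face 20 mm towards +y from the button's centre, to push against; nothing stands behind or beside the button. The point moves with the button; axes as the slide's.
- button (a joint): Travel of the lock button, m: 0 up, 0.007 fully down, straight down; 1.8 N to start and 6 N fully down. The lock is free from 0.0045 on, so press to about 0.006 or to the bottom. Its lock bar catches in a row of teeth under the carriage wherever the button comes up on the way, and it comes up again at the end stop only if the carriage is within about 1.5 mm of the stop.
- carriage (a joint): Travel of the carriage along the rails, m: 0 at the start (locked), growing towards the end stop. Needs about 2 N to slide once unlocked and stays where it is left.
- carriage_front (a point): Middle of the front (+y) end of the carriage plate (90 x 120 x 12 mm, top 42 mm above the table), 36 mm above the table; 100 mm towards +y from the button's centre.
- stop_face (a point): Middle of the face of the grey end stop that the carriage front meets, 36 mm above the table; axes as the slide's. The stop (90 mm wide, 26 mm thick) is clamped 78 to 122 mm ahead of the carriage front, differently each run, and carries a black handpiece (top 78 mm above the table) pointing at the casting.
- casting_mid (a point): Centre of the loose grey twin-cup plaster casting, 62 x 33 x 32 mm, that stands in a shallow nest (5 mm rim) on the carriage, 75 mm towards +y from the button's centre; its top is 74 mm above the table.
- nest (a point): Centre of the floor of the casting's nest on the carriage, 42 mm above the table.
- spare_casting: Bystander: spare grey twin-cup plaster casting, 62 x 33 x 32 mm, standing loose near the slide. Origin at the centre of the underside.
- amber_bottle: Bystander: brown glass bottle, diameter 60, height 130 mm. Origin at the centre of the underside.
- glue_bottle: Bystander: small blue squeeze bottle with pointed nozzle, diameter 42, height 105 mm. Origin at the centre of the underside.
- pump_bottle: Bystander: square white pump bottle, 58 mm wide, 153 mm high. Origin at the centre of the underside.
- bead_tin: Bystander: round white tin, diameter 136, height 42 mm. Origin at the centre of the underside.
- clay_disc: Bystander: flat clay disc, diameter 34, height 8 mm. Origin at the centre of the underside.
Things that resemble listed ones, but are neither listed nor needed, are in the scene too. What is shaped like the part that bears casting_mid but purple is not meant.

How it is judged (in metres and radians):
On the way, in this order (a step that is already met when the one before it is completed fails the run):
1. the button is pressed down while the carriage is still at its start (value of joint button above 0.0045 m and value of joint carriage below 0.004 m), for 0.05 s.
2. the carriage is against the end stop with the button still held down (y of carriage_front in the frame of stop_face above -0.002 m and value of joint button above 0.004 m), for 0.05 s.
At the end, for the whole second after the job is handed in: The carriage front is within 2 mm of the end stop, the button is up again (within 1.5 mm, so the lock has caught), and the casting still stands upright in its nest (within 8 mm) (y of carriage_front in the frame of stop_face above -0.002 m and value of joint button below 0.0015 m and value of joint carriage above 0.07 m and horizontal distance between casting_mid and nest below 0.008 m and z of casting_mid in the frame of nest below 0.019 m and angle between casting_mid's own z axis and vertical below 0.1 rad); the robot touches nothing.
It fails at once if the button is let up on the way, before the end stop (value of joint carriage above 0.008 m and y of carriage_front in the frame of stop_face below -0.008 m and value of joint button below 0.002 m).
It fails at once if the casting is touched (contact force between any of the fingers, the arm and casting above 0.3 N).
It fails at once if the casting is lifted out of its nest (z of casting_mid in the frame of nest above 0.024 m).
It fails at once if the end stop is shifted (distance of stop_face from where it was at the start of the episode above 0.004 m).
It fails at once if a bystander is disturbed (distance of any of spare_casting, amber_bottle, glue_bottle, pump_bottle, bead_tin, clay_disc from where it was at the start of the episode above 0.02 m).
It also fails if it takes over 40 s, if anything falls off the work surface, if the arm or the gripper's body presses on something with over 40 N, if the wrist force passes 120 N, or if a joint passes its speed limit or range.

## Working session

There is one attempt and no reset: what is moved stays moved. The work goes in short steps, Python scripts to look and compute and a tool call to move; the robot and the scene stay as the last step left them, time stands still between calls to the robot, and variables do not carry over. Pictures are saved under pics/ and viewed, and the job is handed in when it is done.

Besides the shell and the picture viewer there is one more tool, called after "Call:" in YAML: its name, and indented under it one key for each argument. jog_arm: Moves the arm, as the interface text tells. Its arguments: {"type":"object","properties":{"commands":{"type":"array","items":{"type":"array","items":{"type":"number"}}},"fingers":{"type":"number"}},"required":["commands"]}

```bash
mkdir -p pics
cat > h.py <<'E'
import numpy as np, cv2, pickle
from plant import get_obs, snapshot, hold_point_z
from scipy.spatial.transform import Rotation as Rn
def snap(n,f):
    o=get_obs(); s=snapshot(n); cv2.imwrite('pics/%s.png'%f,s['image'][:,:,::-1]); s['obs']=o
    pickle.dump(s,open(f+'.pkl','wb')); return s
def cam(s):
    f=240/np.tan(np.radians(s['fov_y'])/2); K=np.array([[f,0,s['cx']],[0,f,s['cy']],[0,0,1]])
    if 'mount' in s:
        o=s['obs']; T=np.eye(4); T[:3,:3]=Rn.from_euler('xyz',o['orientation'],degrees=True).as_matrix(); T[:3,3]=o['tool_pos']
        M=T@s['mount']; return K,M[:3,:3].T,-M[:3,:3].T@M[:3,3]
    return K,cv2.Rodrigues(np.array(s['rvec'],float))[0],np.array(s['tvec'],float).ravel()
def ray(s,px,z):
    K,R,t=cam(s); px=np.atleast_2d(px).astype(float)
    d=(R.T@np.linalg.inv(K)@np.c_[px,np.ones(len(px))].T).T; c=-R.T@t
    return c+d*((z-c[2])/d[:,2])[:,None]
def proj(s,P):
    K,R,t=cam(s); q=(K@(R@np.atleast_2d(P).T+t[:,None])).T; return q[:,:2]/q[:,2:]
E
python3 - <<'E'
from h import *
for n in('scene','side','wrist'):
    s=snap(n,n+'0'); print(n,{k:v for k,v in s.items() if k not in('image','obs')})
print(get_obs(),hold_point_z)
E
```

```text
scene {'fov_y': 45.5035043099715, 'cx': 310.75524948521365, 'cy': 242.84930002062882, 'rvec': array([ 1.91872263,  1.71913135, -0.60153311]), 'tvec': array([-0.05884701, -0.37873447,  1.71246828])}
side {'fov_y': 48.206473882947314, 'cx': 325.9047345242203, 'cy': 244.56760743469098, 'rvec': array([ 2.14298663, -0.20336464,  0.1186605 ]), 'tvec': array([-0.55312009,  0.12333531,  1.40279181])}
wrist {'fov_y': 63.83257620256588, 'cx': 322.5110011503621, 'cy': 237.3868832809616, 'mount': array([[-2.87288509e-04, -9.68200751e-01, -2.50174387e-01,
         6.65461714e-02],
       [ 9.99999901e-01, -3.63482983e-04,  2.58363847e-04,
         7.02398919e-04],
       [-3.41082202e-04, -2.50174288e-01,  9.68200759e-01,
        -1.58572806e-01],
       [ 0.00000000e+00,  0.00000000e+00,  0.00000000e+00,
         1.00000000e+00]])}
{'clock': 0.15, 'joint_pos': array([ 8.77838040e+01,  2.05831189e+01,  6.46791808e-01, -1.45220729e-02,
       -7.01358906e+01, -1.65080789e+01]), 'qvel': array([ 0.09400748, -0.03111978,  0.13939654, -0.00520462, -0.06304618,
        0.11318426]), 'tau': array([-1.30037588e-03, -5.83274567e+01,  2.93291402e+01,  7.00131968e+00,
        8.77033977e-03, -1.06455368e-04]), 'tool_pos': array([0.21657944, 0.6389291 , 0.22583306]), 'orientation': array([ 1.79926879e+02, -7.43179214e-03, -1.87292132e+01]), 'force': array([ 0.32485345, -0.10564883,  0.44969422]), 'moment': array([-0.00624395, -0.02499909, -0.01632616]), 'opening': 0.08768909687825371} 0.0188
```

View pics/scene0.png

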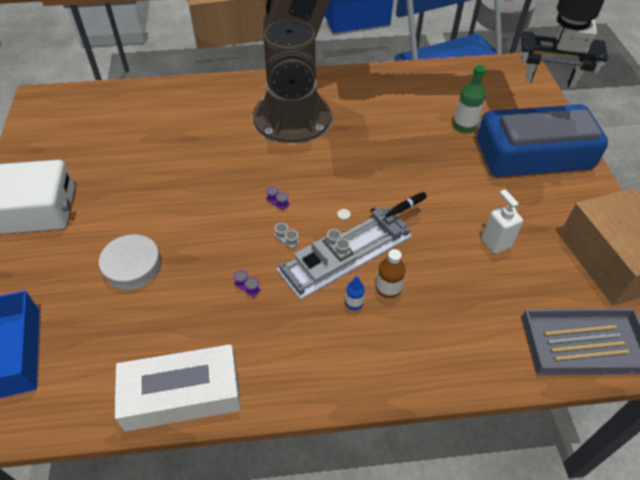

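View pics/side0.png

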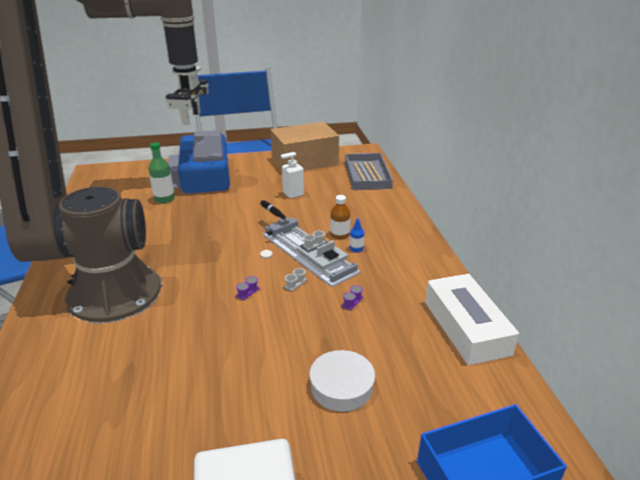

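View pics/wrist0.png

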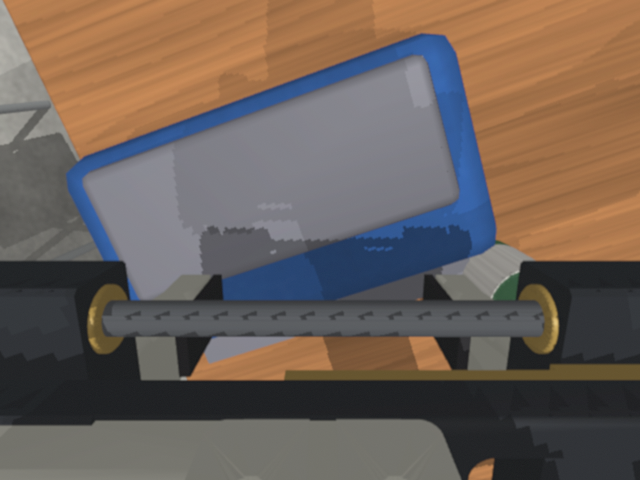

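Run:
```python
from h import *
s=pickle.load(open('scene0.pkl','rb'));d=pickle.load(open('side0.pkl','rb'))
print('btn',ray(s,[312,260],.054),ray(d,[330,255],.054))
print('stop',ray(s,[385,222],.05),ray(d,[283,227],.05))
for n,px in dict(spare=(287,241),amber=(390,291),glue=(355,305),pump=(499,246),tin=(130,272),clay=(344,214),hp=(424,196)).items(): print(n,ray(s,px,0.0))
a=s['image'][170:320,250:450,::-1]; cv2.imwrite('pics/cs.png',cv2.resize(a,(800,600),interpolation=cv2.INTER_CUBIC))
b=d['image'][190:300,240:385,::-1]; cv2.imwrite('pics/cd.png',cv2.resize(b,(790,600),interpolation=cv2.INTER_CUBIC))
```

```text
btn [[ 0.58066196 -0.001674    0.054     ]] [[ 0.57193747 -0.01330274  0.054     ]]
stop [[0.48280632 0.18722877 0.05      ]] [[0.46564882 0.16151009 0.05      ]]
spare [[ 0.47544964 -0.05208972  0.        ]]
amber [[0.64912617 0.17207884 0.        ]]
glue [[0.67789165 0.08573605 0.        ]]
pump [[0.54818825 0.46369429 0.        ]]
tin [[ 0.52849262 -0.42977036  0.        ]]
clay [[0.40291707 0.10084047 0.        ]]
hp [[0.36348612 0.31966843 0.        ]]
```

View pics/cs.png

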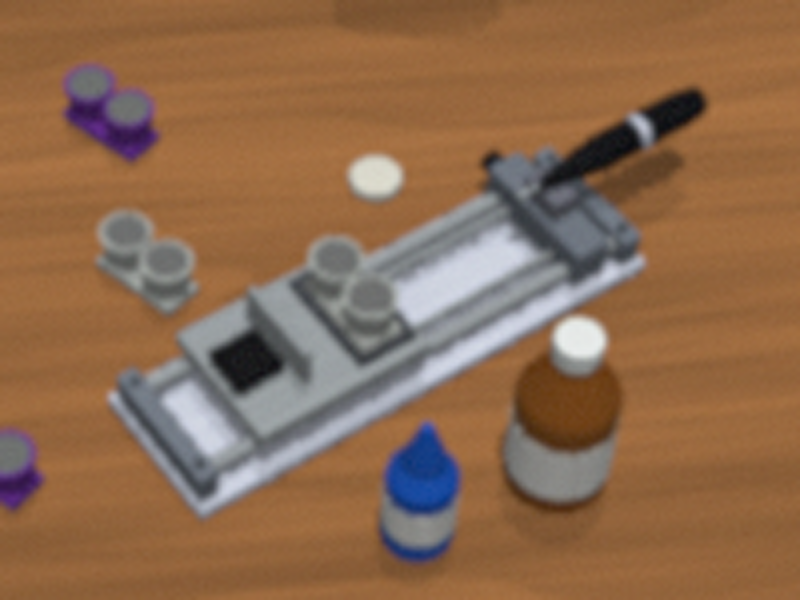

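View pics/cd.png

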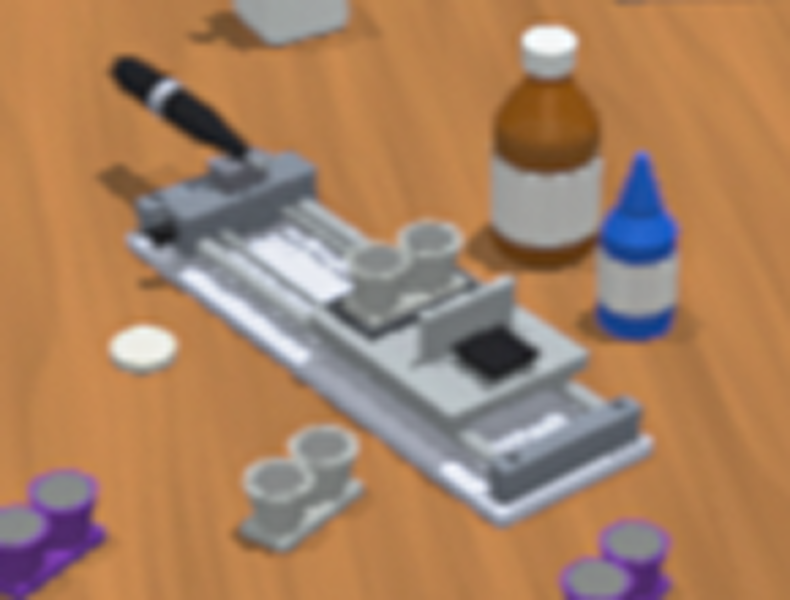

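Call:
jog_arm:
  commands:
    - [15,-27,10,-2.1]
    - [15,-27,10,-2.1]
    - [15,-27,10,-2.1]
    - [15,-27,10,-2.1]
    - [15,-27,10,-2.1]
    - [15,-27,10,-2.1]
    - [15,-27,10,-2.1]
    - [15,-27,10,-2.1]
    - [15,-27,10,-2.1]
    - [15,-27,10,-2.1]
  fingers: 0

```text
clock: 0.98
tool_pos: [0.367, 0.3677, 0.327]
orientation: [180.0, 0.0, -39.8]
force: [0.7, -0.1, 0.4]
opening: 0.0264
```

Call:
jog_arm:
  commands:
    - [15,-27,8,-2.1]
    - [15,-27,8,-2.1]
    - [15,-27,8,-2.1]
    - [15,-27,8,-2.1]
    - [15,-27,8,-2.1]
    - [15,-27,8,-2.1]
    - [15,-27,8,-2.1]
    - [15,-27,8,-2.1]
    - [15,-27,8,-2.1]
    - [15,-27,8,-2.1]

```text
clock: 1.82
tool_pos: [0.517, 0.0977, 0.4069]
orientation: [-180.0, 0.0, -60.8]
force: [0.5, 0.3, -0.8]
opening: 0.0006
```

Run:
```python
from h import *
s=snap('wrist','w1'); print(s['obs']['tool_pos'],s['obs']['orientation'],s['obs']['joint_pos'],s['obs']['opening'],s['obs']['clock'])
print(proj(s,[[.577,-.007,.054],[.475,.175,.05]]))
```

```text
[0.51697926 0.09773584 0.40693399] [-1.79997671e+02  1.11470987e-02 -6.08227186e+01] [ 3.20765451e+01  2.53209676e+00  7.02577944e-01 -1.10206596e-02
 -8.81675913e+01 -2.89891177e+00] 0.0005675849204288135 1.8167
[[320.50259159  93.68088109]
 [320.98843034 252.65157392]]
```

View pics/w1.png

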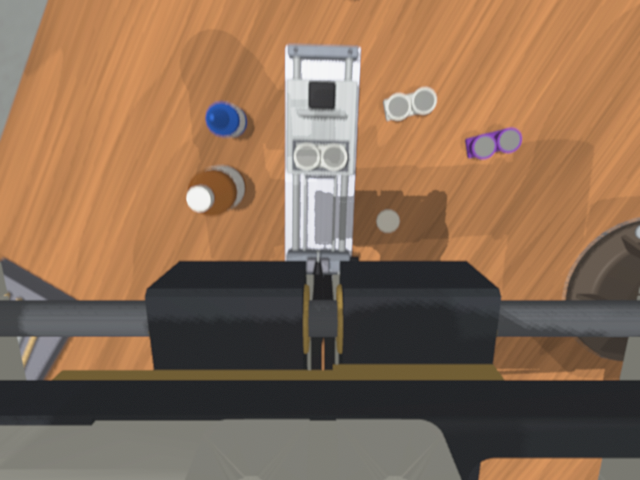

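Run:
```python
from h import *
s=pickle.load(open('w1.pkl','rb')); im=s['image']
m=((im.max(2)<60)&(np.indices(im.shape[:2])[0]<130)&(np.indices(im.shape[:2])[0]>60)).astype(np.uint8); m[:,:280]=0;m[:,360:]=0
c=max(cv2.findContours(m,0,2)[0],key=cv2.contourArea); r=cv2.minAreaRect(c); print(r)
M=cv2.moments(c); p=[M['m10']/M['m00'],M['m01']/M['m00']]; b=ray(s,p,.054)[0]; print('btn',p,b)
q=ray(s,cv2.boxPoints(r),.054); print(q, np.linalg.norm(np.diff(q,axis=0),axis=1))
cv2.imwrite('pics/cw.png',cv2.resize(im[30:280,230:410,::-1],(432*1,600),interpolation=cv2.INTER_CUBIC))
# white base edges: per row left/right transitions from wood
hsv=cv2.cvtColor(im,cv2.COLOR_RGB2HSV); 
rows=range(60,245,10); L=[];R=[]
for y in rows:
    w=hsv[y,270:375,1]<60; x=np.where(w)[0]+270; L.append((x[0]-.5,y)); R.append((x[-1]+.5,y))
print(L,R)
for E_,z in((L,.01),(R,.01)):
    g=ray(s,E_,z)[:,:2]; v=cv2.fitLine(g.astype(np.float32),cv2.DIST_HUBER,0,.001,.001).ravel(); print(v, np.degrees(np.arctan2(v[1],v[0])))
for n,px,z in(('amberbase',(222,188),0.0),('ambertop',(200,198),.130),('gluetop',(221,118),.105)): 
    g=ray(s,px,z)[0]; d=(g-b)[:2]; print(n,g)
```

```text
((321.5, 95.5), (23.0, 23.0), 90.0)
btn [328.52941176470586, 100.58371040723982] [ 0.56422739 -0.00477572  0.054     ]
[[ 0.59391256 -0.01054509  0.054     ]
 [ 0.56894496 -0.02448104  0.054     ]
 [ 0.55554978 -0.00085361  0.054     ]
 [ 0.58087181  0.01327827  0.054     ]] [0.02859356 0.02716038 0.02899854]
[(np.float64(284.5), 60), (np.float64(284.5), 70), (np.float64(284.5), 80), (np.float64(284.5), 90), (np.float64(284.5), 100), (np.float64(284.5), 110), (np.float64(284.5), 120), (np.float64(284.5), 130), (np.float64(284.5), 140), (np.float64(284.5), 150), (np.float64(284.5), 160), (np.float64(284.5), 170), (np.float64(284.5), 180), (np.float64(284.5), 190), (np.float64(284.5), 200), (np.float64(284.5), 210), (np.float64(284.5), 220), (np.float64(284.5), 230), (np.float64(284.5), 240)] [(np.float64(360.5), 60), (np.float64(359.5), 70), (np.float64(359.5), 80), (np.float64(358.5), 90), (np.float64(358.5), 100), (np.float64(357.5), 110), (np.float64(357.5), 120), (np.float64(356.5), 130), (np.float64(356.5), 140), (np.float64(356.5), 150), (np.float64(355.5), 160), (np.float64(355.5), 170), (np.float64(354.5), 180), (np.float64(354.5), 190), (np.float64(354.5), 200), (np.float64(353.5), 210), (np.float64(353.5), 220), (np.float64(352.5), 230), (np.float64(352.5), 240)]
[ 0.46560204 -0.8849942   0.57477504  0.10280915] -62.250805
[ 0.46797514 -0.8837416   0.5068033   0.01556779] -62.097057
amberbase [0.64273743 0.17245711 0.        ]
ambertop [0.63816879 0.16421404 0.13      ]
gluetop [0.66076784 0.07585504 0.105     ]
```

View pics/cw.png

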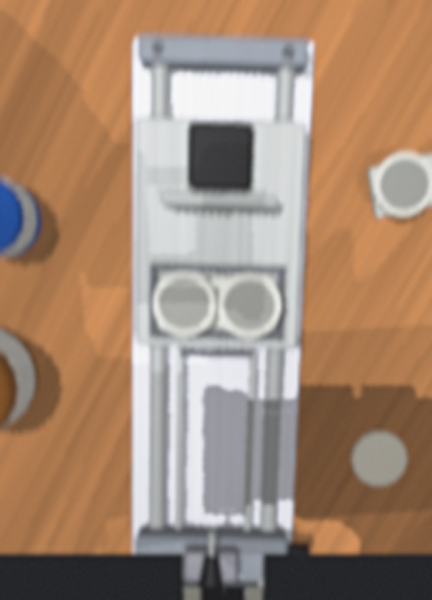

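Call:
jog_arm:
  commands:
    - [-5,10,0,-0.7]
    - [-10,20,0,-0.7]
    - [-10,20,0,0]
    - [-10,20,0,0]
    - [-3,6,0,0]
    - [0,0,0,0]
    - [0,0,0,0]
    - [0,0,0,0]
    - [0,0,0,0]
    - [0,0,0,0]

```text
clock: 2.7
tool_pos: [0.479, 0.1747, 0.4065]
orientation: [180.0, -0.0, -62.2]
force: [0.1, 0.4, -0.1]
opening: 0.0006
```

Run:
```python
from h import *
s=snap('wrist','w2'); print(s['obs']['tool_pos'],s['obs']['orientation'],s['obs']['clock'])
cv2.imwrite('pics/cw2.png',cv2.resize(s['image'][0:260,230:410,::-1],(540,780),interpolation=cv2.INTER_CUBIC)[:600])
cv2.imwrite('pics/cw2b.png',cv2.resize(s['image'][100:260,230:410,::-1],(675,600),interpolation=cv2.INTER_CUBIC))
```

```text
[0.4789528  0.17465264 0.4064908 ] [ 1.79989533e+02 -6.63578290e-03 -6.21768687e+01] 2.7
```

View pics/cw2.png

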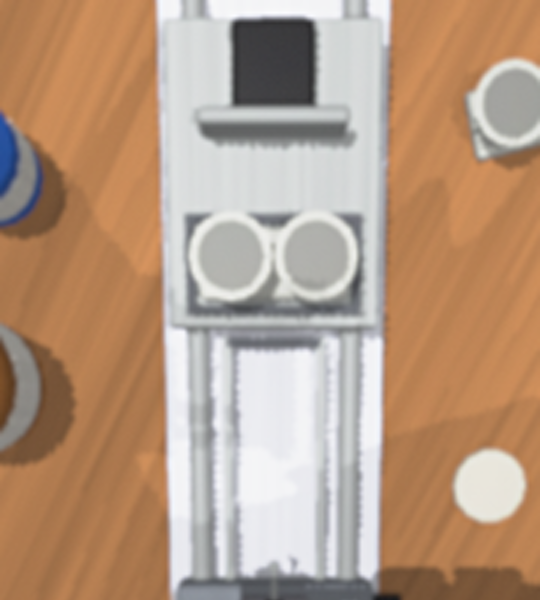

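View pics/cw2b.png

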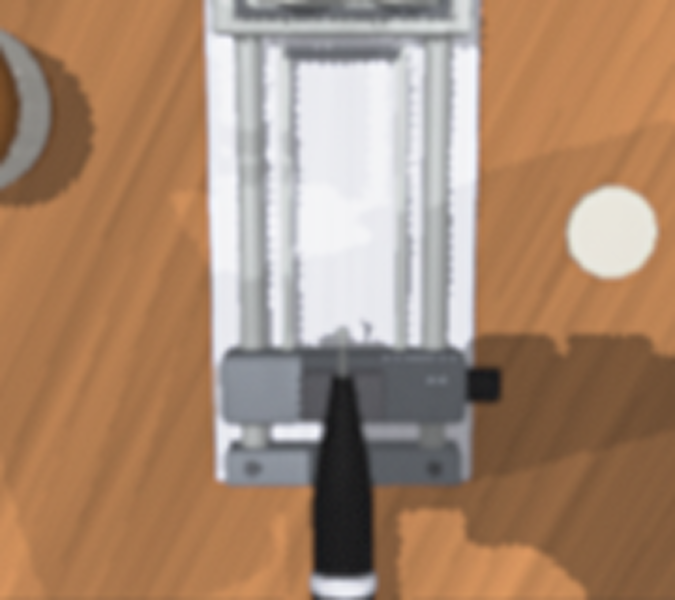

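Run:
```python
from h import *
s1=pickle.load(open('w1.pkl','rb'));s=pickle.load(open('w2.pkl','rb'))
for n,q in(('w1',s1),('w2',s)):
    g=cv2.cvtColor(q['image'],cv2.COLOR_RGB2GRAY)
    print(n,g[ (95 if n=='w1' else 20),300:345]); print(g[75:118,322] if n=='w1' else g[0:45,322])
y=np.array([-.4663,.8847]);x=np.array([.8847,.4663])
b=ray(s1,[321.9,95.6],.054)[0];
def rel(p): d=(p-b)[:2]; return d@x*1e3,d@y*1e3
print(b)
for n,px,z in(('w2 btn back edge',(321.3,6.5),.054),('front',(321,106.5),.042),('stopN50',(321,192.8),.05),('stopF50',(321,212.5),.05),('stopN56',(321,192.8),.056),('stopF56',(321,212.5),.056)):
    p=ray(s,px,z)[0]; print(n,p,rel(p))
for n,px,z in(('amber',(222,188),0),('ambertop',(200,198),.13),('glue',(221,118),.105),('spare',(411,104),.032)): print(n,rel(ray(s1,px,z)[0]))
```

```text
w1 [220 218 218 218 220 223 224 206 141  74  59  66  67  64  62  61  60  60
  61  60  60  60  59  59  59  59  58  58  58  56  57  56  54  48  66 129
 191 219 219 216 215 215 215 215 215]
[246 246 245 241 224 183 134  90  65  62  63  64  65  64  62  60  60  60
  59  59  59  59  60  59  59  60  59  59  60  60  57  53  57  72  99 128
 153 171 174 164 147 129 125]
w2 [215 216 217 219 222 222 196 125  60  59  63  65  64  63  63  62  63  63
  62  62  61  62  62  62  60  60  59  61  61  59  60  60  56  49  76 140
 195 219 218 216 214 213 213 214 214]
[245 245 245 247 246 195 103  57  56  59  59  60  59  60  60  59  59  61
  61  61  62  61  61  62  61  63  64  61  64  65  65  65  64  62  77 129
 181 206 209 193 158 118  99  99 101]
[ 0.57437185 -0.00587449  0.054     ]
w2 btn back edge [ 0.58096639 -0.01829218  0.054     ] (np.float64(0.04381520856587724), np.float64(-14.060963476847727))
front [0.52927116 0.08079043 0.042     ] (np.float64(0.5112664710153758), np.float64(97.70290318997644))
stopN50 [0.47782856 0.178522   0.05      ] (np.float64(0.5722327900776342), np.float64(208.15370579291817))
stopF50 [0.46533984 0.20225863 0.05      ] (np.float64(0.5918532786650527), np.float64(234.97699838794057))
stopN56 [0.47820044 0.17778325 0.056     ] (np.float64(0.5567588651998051), np.float64(207.32673140096412))
stopF56 [0.4658572  0.20124338 0.056     ] (np.float64(0.5761507976868446), np.float64(233.83756352246158))
amber (np.float64(143.63905516562835), np.float64(125.89109836111403))
ambertop (np.float64(135.75342572439098), np.float64(120.72880833764245))
glue (np.float64(114.54500736841491), np.float64(32.01966136751478))
spare (np.float64(-117.13774298348143), np.float64(5.385045854908281))
```

Call:
jog_arm:
  commands:
    - [5,-9,-10,0]
    - [11,-21,-20,0]
    - [12,-22,-20,0]
    - [12,-22,-20,0]
    - [12,-22,-20,0]
    - [12,-22,-20,0]
    - [12,-22,-20,0]
    - [11,-21,-20,0]
    - [7.5,-17.8,-20,0]
    - [0,0,-20,0]

```text
clock: 3.58
tool_pos: [0.5738, -0.0071, 0.2145]
orientation: [179.9, -0.0, -62.3]
force: [-0.5, 1.0, 0.2]
opening: 0.0005
```

Call:
jog_arm:
  commands:
    - [0,0,-20,0]
    - [0,0,-20,0]
    - [0,0,-20,0]
    - [0,0,-20,0]
    - [0,0,-15,0]
    - [0,0,-15,0]
    - [0,0,-10,0]
    - [0,0,-5,0]
    - [0,0,0,0]
    - [0,0,0,0]

```text
clock: 4.42
tool_pos: [0.5734, -0.0038, 0.0918]
orientation: [-180.0, -0.0, -62.1]
force: [-0.9, -0.1, 1.0]
opening: 0.0005
```

Run:
```python
from h import *
s=snap('wrist','w3'); print(s['obs']['tool_pos'],s['obs']['orientation'],s['obs']['clock'],s['obs']['force'])
y=np.array([-.4663,.8847]);x=np.array([.8847,.4663]); d=s['obs']['tool_pos'][:2]-[.57437,-.00587]; print(d@x,d@y)
a=snap('scene','s3');d=snap('side','d3')
A=cv2.resize(a['image'][190:310,260:400,::-1],(400,343),interpolation=cv2.INTER_CUBIC);B=cv2.resize(d['image'][170:290,250:390,::-1],(400,343),interpolation=cv2.INTER_CUBIC)
cv2.imwrite('pics/sd3.png',np.hstack([A,B]))
```

```text
[ 0.57343627 -0.00381771  0.09177716] [-1.79998106e+02 -1.27870324e-02 -6.21251913e+01] 4.4167 [-0.868718   -0.09865493  1.02610475]
0.0001309120507828837 0.0022510625258264252
```

View pics/w3.png

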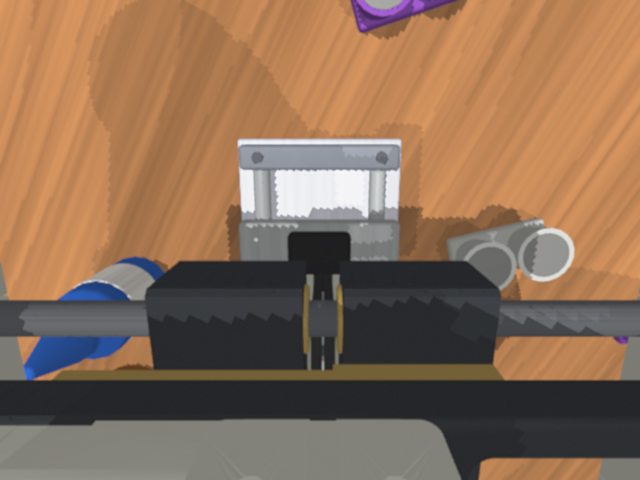

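View pics/sd3.png

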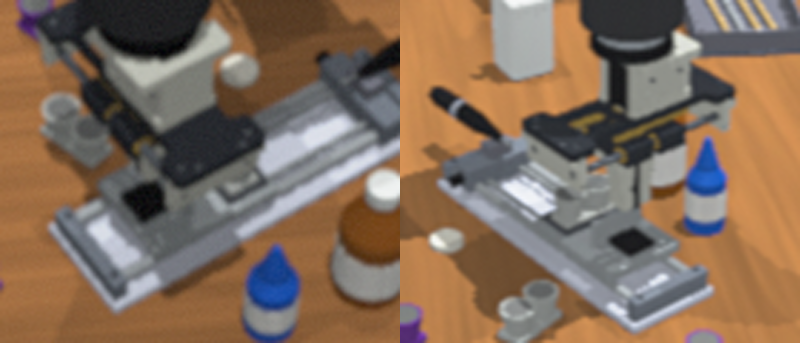

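Run:
```python
from h import *
s=pickle.load(open('w3.pkl','rb'));a=pickle.load(open('s3.pkl','rb'));d=pickle.load(open('d3.pkl','rb'))
y=np.array([-.4663,.8847,0]);x=np.array([.8847,.4663,0]);b=np.array([.57437,-.00587,.054])
print('wrist pred back edge',proj(s,b-.017*y), 'meas 232; rel:',(ray(s,[320,232],.054)[0]-b)@y)
t=s['obs']['tool_pos']
for q,(ox,oy) in((a,(260,190)),(d,(250,170))):
    p=proj(q,[t,b,b-.017*y]); print(p,(p-[ox,oy])*400/140)
A=cv2.resize(a['image'][200:300,270:370,::-1],(400,400),interpolation=cv2.INTER_CUBIC);B=cv2.resize(d['image'][190:290,270:370,::-1],(400,400),interpolation=cv2.INTER_CUBIC)
for I,q,o in((A,a,(270,200)),(B,d,(270,190))):
    for P,c in((t,(0,0,255)),(b,(0,255,0))):
        p=((proj(q,P)[0]-o)*4).astype(int); cv2.drawMarker(I,tuple(map(int,p)),c,0,14,1)
cv2.imwrite('pics/m3.png',np.hstack([A,B]))
```

```text
wrist pred back edge [[321.30346792 232.21923874]] meas 232; rel: -0.017119909431477072
[[310.71364269 247.43919247]
 [309.88107539 257.97908645]
 [303.71581778 261.30851995]] [[144.89612196 164.11197849]
 [142.51735827 194.2259613 ]
 [124.90233652 203.73862842]]
[[329.99606051 241.3881045 ]
 [330.33565747 253.39654886]
 [334.30943781 256.16510666]] [[228.56017287 203.96601287]
 [229.53044992 238.27585388]
 [240.88410803 246.18601903]]
```

View pics/m3.png

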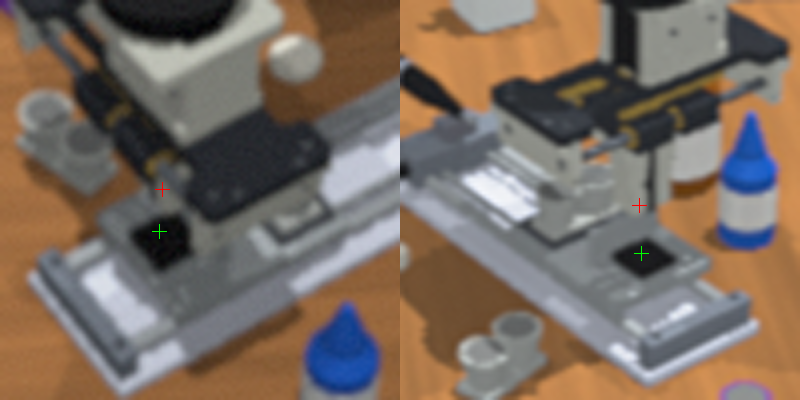

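Run:
```python
from h import *
a=pickle.load(open('s3.pkl','rb'));d=pickle.load(open('d3.pkl','rb'))
y=np.array([-.4663,.8847,0]);x=np.array([.8847,.4663,0]);t=a['obs']['tool_pos']
out=[]
for q in(a,d):
    I=cv2.resize(q['image'][140:340,210:410,::-1],(400,400),interpolation=cv2.INTER_CUBIC);o=(210,140)
    c=[t+sx*.0965*x+sy*.039*y+np.array([0,0,.066]) for sx,sy in((-1,-1),(1,-1),(1,1),(-1,1))]
    p=((proj(q,c)-o)*2).astype(np.int32); cv2.polylines(I,[p],True,(0,0,255),1)
    f=[t+sx*.021*x+sy*.0095*y+np.array([0,0,z]) for z in(0,.06) for sx,sy in((-1,-1),(1,-1),(1,1),(-1,1))]
    f=((proj(q,f)-o)*2).astype(np.int32)
    cv2.polylines(I,[f[:4]],True,(0,255,0),1);cv2.polylines(I,[f[4:]],True,(0,255,0),1)
    out.append(I)
cv2.imwrite('pics/b3.png',np.hstack(out))
```

```text
(no output)
```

View pics/b3.png

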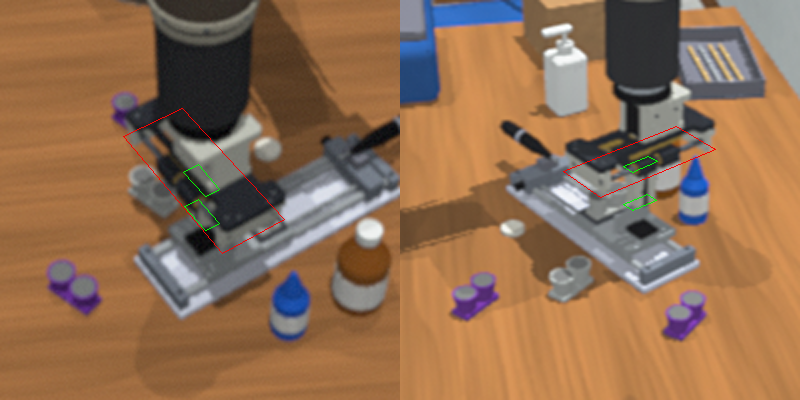

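Call:
jog_arm:
  commands:
    - [0,0,-8,0]
    - [0,0,-10,0]
    - [0,0,-8,0]
    - [0,0,-5,0]
    - [0,0,-3,0]
    - [0,0,-1.5,0]
    - [0,0,-0.5,0]
    - [0,0,0,0]
    - [0,0,0,0]
    - [0,0,0,0]

```text
clock: 5.4
tool_pos: [0.5734, -0.0035, 0.0559]
orientation: [-180.0, -0.0, -62.1]
force: [0.8, -0.1, -0.5]
opening: 0.0003
```

Call:
jog_arm:
  commands:
    - [0,0,-1,0]
    - [0,0,-1,0]
    - [0,0,-1,0]
    - [0,0,-1,0]
    - [0,0,-1,0]
    - [0,0,0,0]
    - [0,0,0,0]
    - [0,0,0,0]
    - [0,0,0,0]
    - [0,0,0,0]

```text
clock: 6.23
tool_pos: [0.5734, -0.0035, 0.0507]
orientation: [-180.0, -0.0, -62.1]
force: [0.4, 0.6, 3.9]
opening: 0.0005
```

Call:
jog_arm:
  commands:
    - [0,0,-1,0]
    - [0,0,-1,0]
    - [0,0,-1,0]
    - [0,0,-0.5,0]
    - [0,0,-0.3,0]
    - [0,0,0,0]
    - [0,0,0,0]
    - [0,0,0,0]
    - [0,0,0,0]
    - [0,0,0,0]

```text
clock: 7.07
tool_pos: [0.5735, -0.0035, 0.0472]
orientation: [-180.0, -0.0, -62.1]
force: [-0.4, 1.1, 9.8]
opening: 0.0005
```

Call:
jog_arm:
  commands:
    - [-0.5,0.9,0,0]
    - [-0.5,0.9,0,0]
    - [-0.5,0.9,0,0]
    - [-0.5,0.9,0,0]
    - [-0.5,0.9,0,0]
    - [-0.5,0.9,0,0]
    - [-0.5,0.9,0,0]
    - [-0.4,0.9,0,0]
    - [-0.4,0.9,0,0]
    - [-0.4,0.9,0,0]

```text
clock: 7.9
tool_pos: [0.5689, 0.0052, 0.0472]
orientation: [-180.0, -0.0, -62.1]
force: [0.5, -1.7, 8.2]
opening: 0.0007
```

Call:
jog_arm:
  commands:
    - [-0.9,1.8,0,0]
    - [-0.9,1.8,0,0]
    - [-0.9,1.8,0,0]
    - [-0.9,1.8,0,0]
    - [-0.9,1.8,0,0]
    - [-1,1.8,0,0]
    - [-1,1.8,0,0]
    - [-1,1.7,0,0]
    - [-0.9,1.7,0,0]
    - [-0.9,1.7,0,0]

```text
clock: 8.73
tool_pos: [0.5596, 0.0229, 0.0473]
orientation: [-180.0, -0.0, -62.1]
force: [-0.1, -2.1, 8.3]
opening: 0.0005
```

Run:
```python
from h import *
s=snap('wrist','w4');o=s['obs'];print(o['tool_pos'],o['force'],o['orientation'])
y=np.array([-.4663,.8847,0]);x=np.array([.8847,.4663,0]);b=np.array([.57437,-.00587,0]); print((o['tool_pos']-b)@x,(o['tool_pos']-b)@y,o['force']@y,o['force']@x)
cv2.imwrite('pics/w4c.png',cv2.resize(s['image'][120:280,220:420,::-1],(750,600),interpolation=cv2.INTER_CUBIC))
```

```text
[0.55956237 0.02293816 0.04726043] [-0.11965679 -2.09497764  8.29000688] [-1.79970993e+02 -3.93934635e-02 -6.21053890e+01]
0.0003329380642937002 0.03239137918985212 -1.7976307578829651 -1.082748437351442
```

View pics/w4c.png

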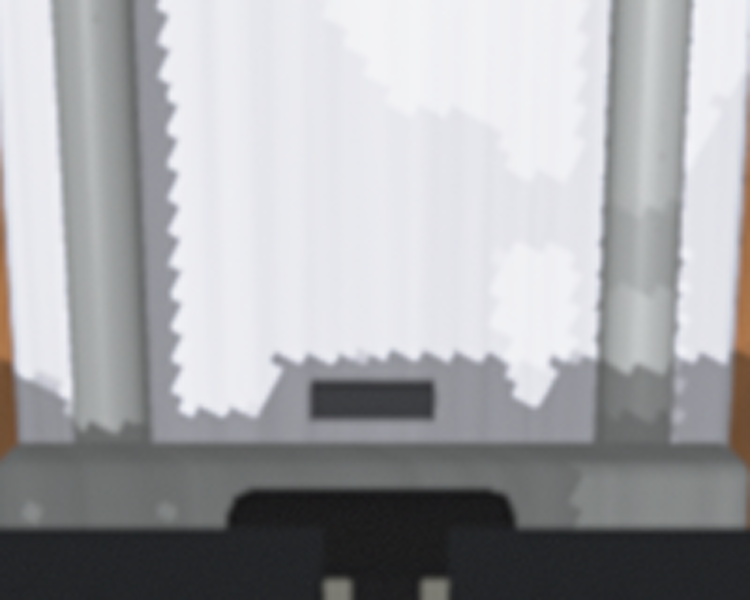

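Run:
```python
from h import *
s=pickle.load(open('w4.pkl','rb'));y=np.array([-.4663,.8847,0]);b=np.array([.57437,-.00587,0])
r=(ray(s,[320,250.7],.047)[0]-b)@y; print(r+.017)
r=(ray(s,[320,120+445/3.75],.042)[0]-b)@y; print('carriage back edge',r,'-> travel',r+.020)
```

```text
0.029182892950376207
carriage back edge 0.008144238837633717 -> travel 0.028144238837633718
```

Call:
jog_arm:
  commands:
    - [-0.9,1.8,0,0]
    - [-1.4,2.6,0,0]
    - [-1.6,3.1,0,0]
    - [-1.7,3.1,0,0]
    - [-1.6,3.1,0,0]
    - [-1.7,3.1,0,0]
    - [-1.6,3.1,0,0]
    - [-1.7,3.1,0,0]
    - [-1.6,3.1,0,0]
    - [-1.6,3.1,0,0]

```text
clock: 9.62
tool_pos: [0.5441, 0.0521, 0.0472]
orientation: [-180.0, -0.0, -62.1]
force: [-0.3, -2.6, 8.0]
opening: 0.0004
```

Call:
jog_arm:
  commands:
    - [-1.7,3.1,0,0]
    - [-1.6,3.1,0,0]
    - [-1.6,3.1,0,0]
    - [-1.7,3.1,0,0]
    - [-1.6,3.1,0,0]
    - [-1.6,3.1,0,0]
    - [-1.7,3.1,0,0]
    - [-1.6,3.1,0,0]
    - [-1.4,2.6,0,0]
    - [-0.9,1.8,0,0]

```text
clock: 10.45
tool_pos: [0.5286, 0.0814, 0.0472]
orientation: [-180.0, -0.0, -62.1]
force: [-0.3, -2.4, 8.9]
opening: 0.0005
```

Run:
```python
from h import *
s=snap('wrist','w5');o=s['obs'];print(o['tool_pos'],o['force'],o['orientation'],o['clock'])
y=np.array([-.4663,.8847,0]);x=np.array([.8847,.4663,0]);b=np.array([.57437,-.00587,0]); print((o['tool_pos']-b)@x,(o['tool_pos']-b)@y,o['force']@y,o['force']@x)
g=cv2.cvtColor(s['image'],cv2.COLOR_RGB2GRAY); print(g[225:262,300],g[225:262,318])
d=snap('side','d5');a=snap('scene','s5')
A=cv2.resize(a['image'][180:290,290:400,::-1],(400,400),interpolation=cv2.INTER_CUBIC);B=cv2.resize(d['image'][190:290,250:350,::-1],(400,400),interpolation=cv2.INTER_CUBIC)
cv2.imwrite('pics/sd5.png',np.hstack([A,B]))
```

```text
[0.52858503 0.08144241 0.04721807] [-0.25999878 -2.36662648  8.85078809] [-1.79983906e+02 -3.29865844e-02 -6.21012833e+01] 10.45
0.00020781501855988288 0.09859481829477815 -1.9725170128992695 -1.333578848068553
[139 139 139 138 140 138 138 139 139 139 139 138 128 106  94  94  95  97
  99 103 104 105 107 107  95  65  34  25  25  26  27  27  27  30  29  31
  34] [141 140 140 140 139 139 139 140 138 139 140 139 129 106  92  92  95  98
 101 105 107 108 109 110  98  67  34  23  23  26  25  26  25  26  28  28
  27]
```

View pics/sd5.png

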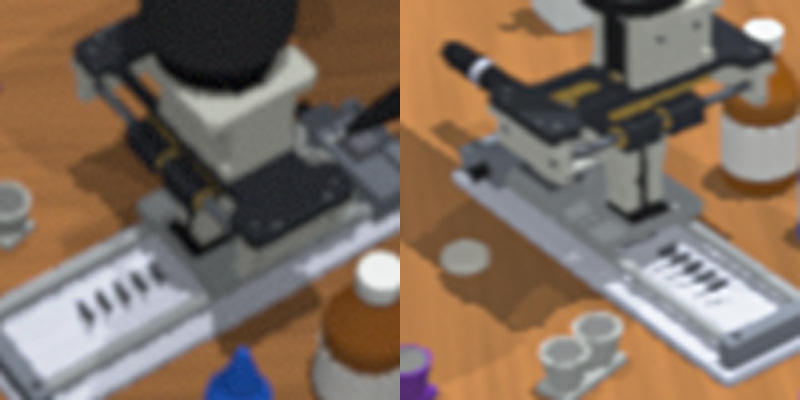

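Call:
jog_arm:
  commands:
    - [-0.5,0.9,0,0]
    - [-0.5,0.9,0,0]
    - [-0.5,0.9,0,0]
    - [-0.5,0.9,0,0]
    - [-0.5,0.9,0,0]
    - [-0.5,0.9,0,0]
    - [-0.4,0.9,0,0]
    - [-0.5,0.9,0,0]
    - [-0.4,0.8,0,0]
    - [-0.4,0.8,0,0]

```text
clock: 11.43
tool_pos: [0.524, 0.0901, 0.0472]
orientation: [-180.0, -0.0, -62.1]
force: [-0.2, -2.1, 9.3]
opening: -0.0001
```

Call:
jog_arm:
  commands:
    - [-0.3,0.5,0,0]
    - [-0.2,0.4,0,0]
    - [-0.3,0.5,0,0]
    - [-0.2,0.4,0,0]
    - [-0.3,0.5,0,0]
    - [-0.2,0.4,0,0]
    - [-0.3,0.5,0,0]
    - [-0.2,0.4,0,0]
    - [-0.2,0.4,0,0]
    - [-0.2,0.4,0,0]

```text
clock: 12.27
tool_pos: [0.5217, 0.0944, 0.0472]
orientation: [-180.0, -0.0, -62.1]
force: [2.4, -4.2, 7.9]
opening: 0.0004
```

```bash
cat > chk.py <<'E'
from h import *
import sys
s=snap('wrist',sys.argv[1]);o=s['obs'];print(o['tool_pos'],o['force'],o['clock'])
y=np.array([-.4663,.8847,0]);x=np.array([.8847,.4663,0]);b=np.array([.57437,-.00587,0]); print('tcp x,y',(o['tool_pos']-b)@x,(o['tool_pos']-b)@y,'F y,x',o['force']@y,o['force']@x)
g=cv2.cvtColor(s['image'],cv2.COLOR_RGB2GRAY).astype(float)
c=g[225:262,296:304].mean(1)
r1=225+np.interp(115,-c[:15],range(15)) if 0 else 225+next(i+(c[i]-115)/(c[i]-c[i+1]) for i in range(36) if c[i]>=115>c[i+1])
r2=225+next(i+(c[i]-65)/(c[i]-c[i+1]) for i in range(36) if c[i]>=65>c[i+1])
print('carriage back row',r1,'travel',(ray(s,[320,r1],.042)[0]-b)@y+.020,'button row',r2,(ray(s,[320,r2],.047)[0]-b)@y+.017)
E
python3 chk.py w6
```

```text
[0.52171986 0.0944041  0.04723157] [ 2.36479317 -4.17346993  7.94404799] 12.2667
tcp x,y 0.0001782327969760203 0.1132632528528149 F y,x -4.794971899246641 0.1460434892520519
carriage back row 237.43506493506493 travel 0.10844994037816223 button row 249.5748031496063 0.10954386950175689
```

Call:
jog_arm:
  commands:
    - [-0.2,0.4,0,0]
    - [-0.2,0.4,0,0]
    - [-0.2,0.4,0,0]
    - [-0.2,0.4,0,0]
    - [0,0,0,0]
    - [0,0,0,0]
    - [0,0,0,0]
    - [0,0,0,0]
    - [0,0,0,0]
    - [0,0,0,0]

```text
clock: 13.15
tool_pos: [0.5211, 0.0957, 0.0472]
orientation: [-180.0, -0.1, -62.1]
force: [2.3, -4.1, 6.9]
opening: 0.0002
```

```bash
python3 chk.py w7
```

```text
[0.52112743 0.09570412 0.04722662] [ 2.26347706 -4.12124741  6.86970494] 13.15
tcp x,y 0.0002603130558855721 0.11468963388825582 F y,x -4.7015269342993005 0.08076049188777223
carriage back row 234.44155844155844 travel 0.10852083777140593 button row 246.57751937984497 0.10963426054238572
```

Call:
jog_arm:
  commands:
    - [-0.2,0.4,0,0]
    - [-0.2,0.4,0,0]
    - [-0.2,0.4,0,0]
    - [-0.2,0.4,0,0]
    - [-0.2,0.4,0,0]
    - [-0.2,0.4,0,0]
    - [0,0,0,0]
    - [0,0,0,0]
    - [0,0,0,0]
    - [0,0,0,0]

```text
clock: 14.03
tool_pos: [0.52, 0.0982, 0.0472]
orientation: [-180.0, -0.1, -62.1]
force: [2.2, -4.4, 6.5]
opening: 0.0001
```

Call:
jog_arm:
  commands:
    - [-0.2,0.3,0,0]
    - [-0.1,0.3,0,0]
    - [-0.2,0.3,0,0]
    - [-0.1,0.3,0,0]
    - [0,0,0,0]
    - [0,0,0,0]
    - [0,0,0,0]
    - [0,0,0,0]
    - [0,0,0,0]
    - [0,0,0,0]

```text
clock: 14.87
tool_pos: [0.5194, 0.0994, 0.0472]
orientation: [-180.0, -0.1, -62.1]
force: [2.9, -4.3, 7.3]
opening: 0.0004
```

```bash
python3 chk.py w8
```

```text
[0.51941202 0.09937155 0.04722538] [ 2.86318454 -4.34792621  7.26236048] 14.8667
tcp x,y 0.0004528058358302736 0.11873410502445689 F y,x -5.1817132683398714 0.5056213672700292
carriage back row 225.85987261146497 travel 0.1087121554306492 button row 237.58527131782947 0.10970177539652164
```

Call:
jog_arm:
  commands:
    - [-0.1,0.2,0,0]
    - [-0.1,0.2,0,0]
    - [-0.1,0.2,0,0]
    - [-0.1,0.2,0,0]
    - [-0.1,0.2,0,0]
    - [-0.1,0.2,0,0]
    - [0,0,0,0]
    - [0,0,0,0]
    - [0,0,0,0]
    - [0,0,0,0]

```text
clock: 15.75
tool_pos: [0.5189, 0.1003, 0.0472]
orientation: [-180.0, -0.1, -62.1]
force: [4.0, -6.2, 5.2]
opening: 0.0007
```

```bash
python3 chk.py w9
```

```text
[0.51885861 0.10032903 0.04719833] [ 3.951705   -6.20009702  5.18195175] 15.75
tcp x,y 0.00040967772591884305 0.11983924403624238 F y,x -7.327905869119419 0.6049681708442143Traceback (most recent call last):
  File "chk.py", line 7, in <module>
    r1=225+np.interp(115,-c[:15],range(15)) if 0 else 225+next(i+(c[i]-115)/(c[i]-c[i+1]) for i in range(36) if c[i]>=115>c[i+1])
                                                          ~~~~^^^^^^^^^^^^^^^^^^^^^^^^^^^^^^^^^^^^^^^^^^^^^^^^^^^^^^^^^^^^^^^^^^^
StopIteration
```

Call:
jog_arm:
  commands:
    - [0,0,1,0]
    - [0,0,1,0]
    - [0,0,2,0]
    - [0,0,2,0]
    - [0,0,2,0]
    - [0,0,2,0]
    - [0,0,2,0]
    - [0,0,0,0]
    - [0,0,0,0]
    - [0,0,0,0]

```text
clock: 16.63
tool_pos: [0.5173, 0.0996, 0.0579]
orientation: [179.8, -0.1, -62.2]
force: [4.0, -6.8, -0.8]
opening: 0.0003
```

Call:
jog_arm:
  commands:
    - [0.1,-0.3,2,0]
    - [0.5,-0.9,4,0]
    - [0.5,-0.9,8,0]
    - [0,0,12,0]
    - [0,0,20,0]
    - [0,0,25,0]
    - [0,0,25,0]
    - [0,0,25,0]
    - [0,0,25,0]
    - [0,0,25,0]

```text
clock: 17.47
tool_pos: [0.5188, 0.0991, 0.2317]
orientation: [-180.0, 0.0, -62.1]
force: [0.1, -0.2, -0.1]
opening: 0.0004
```

Call:
jog_arm:
  commands:
    - [-5,10,25,0]
    - [-8,16,25,0]
    - [-8,16,25,0]
    - [-8,16,25,0]
    - [-8,16,25,0]
    - [0,0,10,0]
    - [0,0,0,0]
    - [0,0,0,0]
    - [0,0,0,0]
    - [0,0,0,0]

```text
clock: 18.3
tool_pos: [0.4818, 0.1724, 0.3635]
orientation: [179.9, -0.0, -62.2]
force: [0.2, 0.1, -0.2]
opening: 0.0001
```

Run:
```python
from h import *
s=snap('wrist','w10');o=s['obs'];print(o['tool_pos'],o['force'],o['clock'])
a=snap('scene','s10');d=snap('side','d10')
cv2.imwrite('pics/w10c.png',cv2.resize(s['image'][60:270,230:410,::-1],(514,600),interpolation=cv2.INTER_CUBIC))
A=cv2.resize(a['image'][180:300,280:420,::-1],(400,343),interpolation=cv2.INTER_CUBIC);B=cv2.resize(d['image'][180:290,240:370,::-1],(400,338),interpolation=cv2.INTER_CUBIC)
cv2.imwrite('pics/sd10.png',np.hstack([A[:338],B]))
```

```text
[0.48180783 0.17241993 0.36354145] [ 0.17527438  0.12715772 -0.15124706] 18.3
```

View pics/w10c.png

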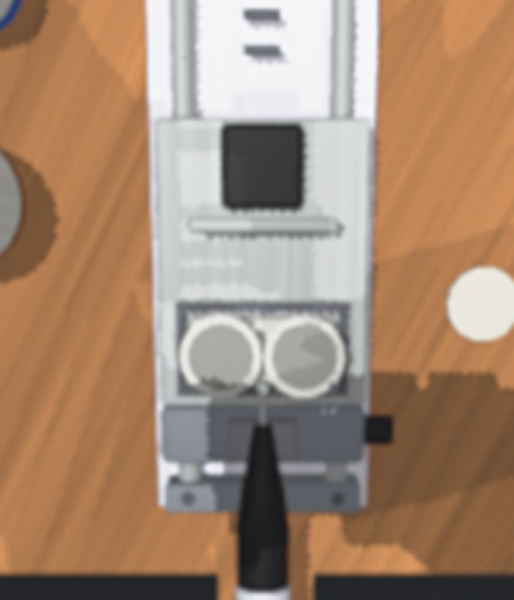

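View pics/sd10.png

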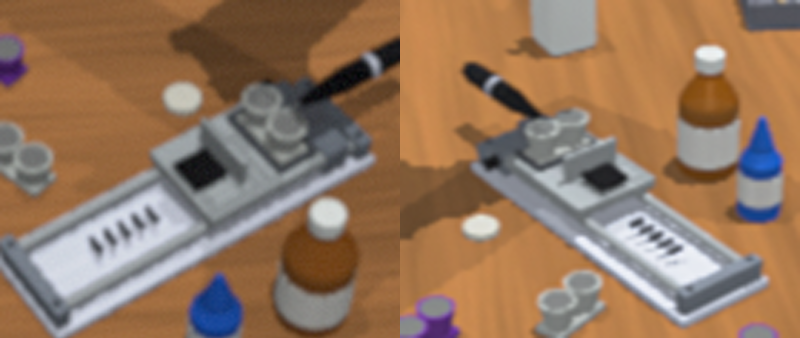

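Run:
```python
from h import *
y=np.array([-.4663,.8847,0]);x=np.array([.8847,.4663,0]);b=np.array([.57437,-.00587,0])
def ed(g,c,r0,r1,th):
    v=g[r0:r1,c-3:c+4].mean(1)
    return [r0+i+(v[i]-th)/(v[i]-v[i+1]) for i in range(len(v)-1) if (v[i]-th)*(v[i+1]-th)<0]
for n,(bc,cc,r0,r1) in dict(w1=(322,300,60,125),w2=(321,300,0,45),w10=(322,300,85,140)).items():
    s=pickle.load(open(n+'.pkl','rb')); g=cv2.cvtColor(s['image'],cv2.COLOR_RGB2GRAY).astype(float)
    e=ed(g,bc,r0,r1,140); row=int(e[0]+10); v=g[row-3:row+4,295:350].mean(0)
    w=[295+i+(v[i]-140)/(v[i]-v[i+1]) for i in range(54) if (v[i]-140)*(v[i+1]-140)<0]
    print(n,'btn rows',e,'carr col grays',g[r0:r1,cc].astype(int)[:30],'cols',w)
    for z in(.054,.047):
        p=ray(s,[[w[0],row],[w[-1],row],[321.5,e[0]],[321.5,e[1]]],z); print('  z',z,'width',np.linalg.norm(p[1]-p[0]),'back',(p[2]-b)@y,'front',(p[3]-b)@y)
s=pickle.load(open('w10.pkl','rb'))
for r in(60+403/2.857,60+460/2.857): print('stop edges z.05',(ray(s,[321,r],.05)[0]-b)@y)
```

```text
w1 btn rows [np.float64(80.81896551724138), np.float64(110.32369942196532), np.float64(115.40833333333333), np.float64(117.88785046728972)] carr col grays [145 156 162 164 163 163 163 164 164 165 166 168 172 168 166 166 166 167
 174 186 203 216 219 220 220 220 220 220 220 220] cols [np.float64(308.06396588486143), np.float64(335.21493212669685)]
  z 0.054 width 0.033877480777794206 back -0.017287994887159618 front 0.01754891994731491
  z 0.047 width 0.034341106889959054 back -0.018227292032370758 front 0.017086379131491608
w2 btn rows [np.float64(5.590417310664606), np.float64(35.214285714285715), np.float64(40.4612676056338)] carr col grays [245 242 238 238 230 217 206 211 215 214 215 215 215 215 215 214 215 215
 215 215 215 215 215 215 215 215 215 216 216 216] cols [np.float64(306.68145161290323), np.float64(334.99780701754383)]
  z 0.054 width 0.033762398341578306 back -0.015030901214408145 front 0.01692779360659977
  z 0.047 width 0.034224831460315165 back -0.017115370809532585 front 0.015281052361437814
w10 btn rows [np.float64(102.46699266503667), np.float64(133.25862068965517)] carr col grays [234 239 238 235 240 242 238 235 240 243 239 233 230 213 194 184 183 205
 219 217 208 203 203 203 204 202 203 208 216 220] cols [np.float64(306.9225806451613), np.float64(336.57)]
  z 0.054 width 0.03431618147360888 back 0.0941441013948691 front 0.12835390100450245
  z 0.047 width 0.03482932657562159 back 0.09355046014339469 front 0.12827181407978258
stop edges z.05 0.20916522953974787
stop edges z.05 0.23434034954576433
```

Call:
jog_arm:
  commands:
    - [5,-10,-10,0]
    - [9,-18,-20,0]
    - [9,-18,-20,0]
    - [9,-18,-25,0]
    - [9.4,-17.2,-30,0]
    - [0,0,-30,0]
    - [0,0,-30,0]
    - [0,0,-30,0]
    - [0,0,-25,0]
    - [0,0,-20,0]

```text
clock: 19.28
tool_pos: [0.5224, 0.0903, 0.1217]
orientation: [179.8, 0.0, -62.2]
force: [-0.5, 0.4, -0.2]
opening: 0.0005
```

Call:
jog_arm:
  commands:
    - [0,0,-20,0]
    - [0,0,-18,0]
    - [0,0,-12,0]
    - [0,0,-9,0]
    - [0,0,-5,0]
    - [0,0,-2,0]
    - [0,0,0,0]
    - [0,0,0,0]
    - [0,0,0,0]
    - [0,0,0,0]

```text
clock: 20.12
tool_pos: [0.524, 0.0921, 0.0595]
orientation: [-179.9, 0.0, -62.1]
force: [0.1, -0.1, -0.1]
opening: 0.0003
```

Free at z = 59.5 mm. Now touch about 0.7 mm below 54 mm.

Call:
jog_arm:
  commands:
    - [0,0,-2,0]
    - [0,0,-1.5,0]
    - [0,0,-1,0]
    - [0,0,-0.7,0]
    - [0,0,-0.5,0]
    - [0,0,-0.5,0]
    - [0,0,0,0]
    - [0,0,0,0]
    - [0,0,0,0]
    - [0,0,0,0]

```text
clock: 20.95
tool_pos: [0.5236, 0.0919, 0.0526]
orientation: [-180.0, 0.0, -62.1]
force: [-0.7, 0.3, 2.5]
opening: 0.0005
```

Run:
```python
from h import *
for i in range(4):
    o=get_obs(); print(o['tool_pos'],o['force']); 
    if i<3: snapshot('wrist')
```

```text
[0.52360064 0.09185731 0.05262736] [-0.7152636   0.32052548  2.50392287]
[0.52362947 0.09185869 0.05262592] [-0.87710964  0.15154471  2.61770625]
[0.52361886 0.09188214 0.05262948] [-0.64598675 -0.80388248  2.50575832]
[0.52360653 0.09183565 0.05258375] [-0.89046156 -0.04803044  2.46632834]
```

Call:
jog_arm:
  commands:
    - [0,0,1,0]
    - [0,0,2,0]
    - [0,0,5,0]
    - [0,0,10,0]
    - [0,0,20,0]
    - [0,0,25,0]
    - [0,0,25,0]
    - [0,0,25,0]
    - [0,0,25,0]
    - [0,0,25,0]

```text
clock: 21.93
tool_pos: [0.5234, 0.0916, 0.2179]
orientation: [-180.0, -0.0, -62.1]
force: [0.9, 0.6, -0.3]
opening: 0.0003
```

Call:
jog_arm:
  commands:
    - [-5,10,25,0]
    - [-8,16,25,0]
    - [-8,16,25,0]
    - [-8,16,25,0]
    - [-8,16,10,0]
    - [0,0,0,0]
    - [0,0,0,0]
    - [0,0,0,0]
    - [0,0,0,0]
    - [0,0,0,0]

```text
clock: 22.77
tool_pos: [0.4865, 0.1651, 0.3248]
orientation: [179.9, -0.0, -62.2]
force: [-0.5, 0.2, -0.1]
opening: 0.0006
```

Run:
```python
from h import *
s=snap('wrist','w11');a=snap('scene','s11');o=get_obs();print(o['tool_pos'],o['force'],o['clock'])
cv2.imwrite('pics/f.png',np.hstack([cv2.resize(s['image'][:,:,::-1],(400,300)),cv2.resize(a['image'][150:390,220:540,::-1],(400,300))]))
```

```text
[0.4866182  0.16522133 0.32497183] [-0.11203329  0.14123258 -0.56727139] 22.8667
```

View pics/f.png

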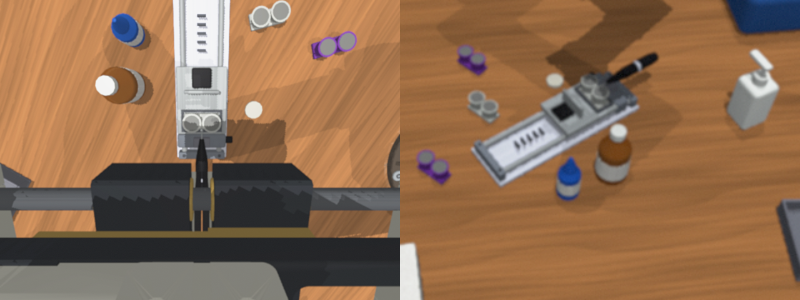

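The carriage is against the stop, the casting is upright, the bystanders are in place and the arm is clear. Handing in.

```bash
python3 -c "
from plant import close_job; print(close_job())"
```

```text
the job is handed in; nothing more can be done
None
```

I pressed the button to the bottom (about 6.8 mm down, 8–10 N) and pushed the carriage about 109 mm to the end stop with the button held down. I then lifted straight up so the button could lock. The job is handed in at about 23 s of the 40 s; no verdict was reported.

**Last checks:**
- **Carriage at the stop:** once the stop was met, the tool moved on while the carriage stayed put. It then came up against the finger rest at about 7 N, and the picture shows no gap.
- **Button up:** a light touch, 1.4 mm deep, gave 2.5 N against about 2.6 N expected for a raised button.
- **End stop:** its edges read within about 1 mm of where they were at the start, which is within the calibration error.
- **Casting and bystanders:** in the last pictures the casting is upright in its nest and the bystanders near the slide and the pump bottle stand where they were. The bead tin was not in those pictures, but the arm never went near it.

**What disagreed:** my first measurements of the button from the scene and side cameras differed by about 1 cm. I used the wrist camera instead. Its views differed from each other by 2–3 mm along the rails, but a later close-up agreed with the position I used to within 0.2 mm.

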